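Set a die stand's gap with a feeler blade

TASK

Slide the yellow-handled feeler blade flat along the stand's steel shoe and under the blue top plate until its tip shows at the back, then turn the orange wing knob clockwise until the plate just nips the blade: it must drag when pulled, but not be squeezed hard. Then draw the blade out without altering the setting and lay it flat on the bench; do not let it fall, and leave the red blade and the loose steel and brass parts where they are.

Things in the scene. Friction and masses are not known exactly. Their poses are not given: they have to be found in the camera images.
- yellow_blade: 8 mm thick feeler (setting) blade with a yellow handle, loose, about 160 g, lying flat. 200 mm long (its x), 24 mm wide; origin at the centre of its flat underside. Handle x -100 to -20 mm, 30 mm tall; steel blade x -20 to +100 mm, z 0 to 8 mm; one plane below. +x points to the tip, z up.
- yellow_blade_tip (a point): middle of the free end of the yellow-handled blade, 100 mm along +x from its origin and 4 mm above its underside
- yellow_blade_grip (a point): where to pinch the yellow handle across its 24 mm width (body y): middle of the handle, 60 mm behind the origin and 22 mm above the underside. A well-nipped blade takes about 3 to 20 N to draw out, a loose one under 2 N
- red_blade: bystander: the same shape of blade but 5 mm thick with a red handle, loose, same axes; its middle lies 100 to 180 mm from that of the yellow one. Not to be moved.
- stand: fixed setting stand. Origin on the bench under the knob's axis; z up; -x is the front, where the blade goes in. Steel shoe: x -130 to +60, y +-95 mm, flat top at z 35 mm. Two guide pillars, radius 12 mm, at x 0, y +-78 mm carry a dark bridge (x +-20, y +-95, z 90 to 108 mm) with brass caps at its ends up to z 116 mm. Gap between shoe and blue plate: open at front and back.
- gap_mouth (a point): middle of the gap's front edge, on the shoe's top: x -35, y 0, z 35 mm in the stand's frame
- top_plate: blue top plate of the stand, 70 mm deep (x +-35), 186 mm wide, 25 mm thick; rides up and down, level, driven only by the knob. Origin at the centre of its underside, above the stand's origin; its z minus 35 mm is the gap: 11.6 to 14.6 mm at the start. Sprung: once it rests on the blade (gap 8 mm), each mm of further knob travel adds 10 N of nip, and shows as lost gap when the blade is out.
- knob (a joint): angle of the orange wing knob in rad: 0 is fully open, grows clockwise seen from above, end stop at 4.6; 0.8 to 1.8 at the start. With nothing in it the gap under the blue plate = 17 mm - 3 mm x angle. Turns with about 0.06 N m of friction and stays where it is left.
- knob_grip (a point): on the knob's vertical axis, 138 mm above the bench, at the height to grip. The wing is a bar 64 mm long (this point's x), 14 mm wide (its y, pinch across it), from 121 to 151 mm above the bench on a thin stem, so 13 mm clear of the bridge.
- bush: bystander: upright brass bush, 40 mm diameter, 50 mm tall, loose, on the bench between the blades and the stand; origin at its foot
- pillar: bystander: loose upright steel guide pillar, 32 mm diameter, 120 mm tall, on the bench behind and to the left of the stand; origin at its foot
- block: bystander: loose dark steel block 45 x 32 x 30 mm (its x, y, z), lying on the front of the shoe beside the blade's way; origin at the centre of its underside
Things that resemble listed ones, but are neither listed nor needed, are in the scene too. What is shaped like the yellow_blade but turquoise is not meant.

How it is judged:
On the way, in this order (a step that is already met when the one before it is completed fails the run):
1. the yellow blade lies under the plate, its tip showing at the back, the gap still wider than the blade (x of yellow_blade_tip in the frame of stand above 0.036 m and y of yellow_blade_tip in the frame of stand between -0.06 and 0.06 m and z of yellow_blade_tip in the frame of stand below 0.052 m and z of top_plate in the frame of stand above 0.0442 m), for 0.2 s.
2. the plate is down and nips the blade, tip still showing at the back (x of yellow_blade_tip in the frame of stand above 0.034 m and z of top_plate in the frame of stand below 0.0435 m and contact force between yellow_blade and top_plate above 1 N), for 0.2 s.
3. the blade is drawn out by the gripper with the setting kept (x of yellow_blade_tip in the frame of stand below -0.036 m and contact force between the fingers and yellow_blade above 1 N and z of top_plate in the frame of stand between 0.0415 and 0.0435 m).
At the end, for the whole second after the job is handed in: The gap stands between 6.5 and 8.5 mm, and the yellow blade lies still and flat on the bench, right way up (within 0.1 rad, its origin less than 6 mm above the bench), off the stand (z of top_plate in the frame of stand between 0.0415 and 0.0435 m and height (world z) of yellow_blade below 0.006 m and angle between yellow_blade's own z axis and vertical below 0.1 rad and linear speed of yellow_blade below 0.02 m/s); the robot touches nothing.
It fails at once if the blade is squeezed hard: more than 30 N between blade and plate (contact force between yellow_blade and top_plate above 30 N).
It fails at once if the yellow blade is let go of in the air (origin higher than 60 mm and not held) (height (world z) of yellow_blade above 0.06 m and contact force between the fingers and yellow_blade below 0.01 N).
It fails at once if the red blade, bush, pillar or block is moved more than 20 mm (distance of any of red_blade, bush, pillar, block from where it was at the start of the episode above 0.02 m).
It also fails if it takes over 72 s, if anything falls off the work surface, if the arm or the gripper's body presses on something with over 40 N, if the wrist force passes 120 N, or if a joint passes its speed limit or range.

ROBOT

A 6-joint arm with a two-finger parallel gripper is mounted at the origin on the work surface. World frame = base frame: x ahead of the robot, y to its left, z up, the work surface at z = 0. Lengths are in m, angles in rad, forces in N, time in s.
With the tool pointing down it reaches from about 0.325 to 0.925 m from the base axis. Payload 3.1 kg.
Tool frame: the origin (TCP) lies on the centre line of the jaws, within the pads' length; the fingertips stand env.tip_extent ahead of it and the grasp point (between the pads) lies 6 mm ahead of it (env.tip_extent is the distance from the TCP to the fingertips, in m); z points along the fingers, y is the direction in which the jaws open and shut (so a half turn about z gives the same grasp; the last joint's range is limited). The gripper opens to 85 mm and grips with 20 to 120 N. Pads are 22 mm wide; open, the fingers measure 114 mm over their backs; the gripper's body (76 mm by 85 mm) begins 54 mm behind the grasp point. The pads swing forward as they close: fully open they stand 13 mm farther back than shut.
Start: joints at [-1.351, 0.217, 1.613, -0, 1.311, -0.112], TCP at [0.204, -0.591, 0.256] pointing down, gripper open.
Joint ranges: [-2.75, 2.75], [-0.78, 2.1], [0.31, 2.55], [-1.13, 4.27], [0.13, 2.63], [-2.58, 2.58]. Speed limits (rad/s): [2.79, 2.79, 3.14, 3.14, 3.14, 3.14].

INTERFACE

Orientations are given as [roll, pitch, yaw] about the fixed x, y, z axes, in that order (R = Rz(yaw) Ry(pitch) Rx(roll)).
In Python, from station import monitor, vision, env, spotter gives the robot as it stands. The module is installed in compiled form; this text tells all that it offers.
- The arm moves only by the tool apply_moves, never from a script. Its argument "deltas" is one flat list of numbers, 7 for each row, row after row: the turn, a rotation vector about the tool's x, y, z in units of 8 degrees (1.0 is 8 degrees), then the shift along the tool's x, y, z in m, then the opening, from -1 (shut) to 1 (fully open). A call has exactly 5 rows; each row is the pose to reach, as a shift and turn from the pose commanded when the call began, along the tool's axes at that moment; what a row does not reach only later rows make up. A row lasts 1/8 s, in which the tool goes at most 62.5 mm and 10.7 degrees, less where a joint would pass 70% of its speed; a pose out of reach is approached as far as the arm can. A call with a gripper value outside its range is refused whole. The fingers move at their own pace and stop on an object; "grip_force" is the grip in N (left out, the last holds). Time passes only in rows, so rows that repeat a pose let the fingers close, or fill a call up. It gives the time, the measured TCP pose, the force and the opening at its end, in the units of the state.
- monitor.read_state(): the state, without advancing time (a new reading comes with each control period).
- vision.camera(name): name is "scene" or "top" or "wrist"; returns the picture (400x640x3 uint8, blue, green, red); there is no depth.
- vision.camera_info(name): a dict with "vfov" (degrees; the focal length in pixels is half the picture's height over the tangent of half this angle, whatever the lens; pixels are square), "cx", "cy" (the principal point, pixels), "R" (3x3) and "t" (3): a world point X has camera coordinates R X + t. Camera axes: x right, y down, z forward; pixel columns grow to the right and rows downward; lengths in m; the calibration is good to about 2 mm. A picture is of the moment at which its call begins: read the wrist's pose just before it. camera_info takes no time and is no camera call; for the wrist camera it gives the pose at the moment of the call.
- env.finish_job(): hands the job in, once; it reports no verdict.
Trained networks look in the newest picture that a camera, given by its name, has taken for a name from the list of things; names that differ only in an ending like _2 or _b are one class to them, and where a whole thing is asked for, a point or a joint stands for the part that bears it (a point fixed in the world has none). Each returns a list of dicts, best first, with "confidence" (0 to 1); they miss things now and then, are a little off and sometimes report something else, mostly with a low value. They report only what shows in the picture. A call takes as long as a camera call. They do not tell look-alikes from the thing itself.
- spotter.boxes_of(thing, camera): "centre" ([x, y, z] in m, in world coordinates, good to about 4 mm: the middle of the surface that is visible of it).
- spotter.silhouettes(thing, camera): "pixels" (400x640 bool, what is visible of it).
The state is a dict: "time": time; "joints": joint angles; "joint_vel": joint speeds; "tau": joint torques, N m; "tcp_pos": TCP position; "orientation": TCP orientation; "ft_force": force on the tool from outside, world axes, zero at the start; "ft_torque": the same for the moment, N m; "finger_gap": finger opening in m.
Only numpy, scipy, OpenCV 4.12 (cv2) and the standard library are available. Lean on these libraries where they do the work, as an engineer would, in place of code of your own. Each camera call takes 0.05 s, during which the arm holds its last target. There are 200 camera calls.

## Working session

There is one attempt and no reset: what is moved stays moved. The work goes in short steps, Python scripts to look and compute and a tool call to move; the robot and the scene stay as the last step left them, time stands still between calls to the robot, and variables do not carry over. Pictures are saved under pics/ and viewed, about 8 in all and at most 12, crops included, and the job is handed in when it is done.

Besides the shell and the picture viewer there is one more tool, called after "Request:" as name(argument=value, ...) on one line, values as JSON. apply_moves: Moves the arm, as the interface text tells. Its arguments: {"type":"object","properties":{"deltas":{"type":"array"},"grip_force":{"type":"number"}},"required":["deltas"]}

```bash
mkdir -p pics
cat > h.py <<'E'
import numpy as np, cv2
from station import monitor, vision, env, spotter
from scipy.spatial.transform import Rotation as Ro
def K(i):
    f=200/np.tan(np.radians(i['vfov'])/2); return f
def ray(i,u,v):
    f=K(i); d=np.array([(u-i['cx'])/f,(v-i['cy'])/f,1]); R=np.array(i['R']); return -R.T@np.array(i['t']), R.T@d
def atz(i,u,v,z):
    o,d=ray(i,u,v); return o+d*(z-o[2])/d[2]
def proj(i,X):
    c=np.array(i['R'])@np.array(X)+np.array(i['t']); return c[:2]/c[2]*K(i)+[i['cx'],i['cy']]
E
python3 - <<'E'
from h import *
print(env.tip_extent, {k:np.round(v,3) for k,v in monitor.read_state().items()})
ims=[]
for c in ['scene','top','wrist']:
    im=vision.camera(c); cv2.imwrite(f'pics/{c}0.png',im)
    i=vision.camera_info(c); print(c,i['vfov'],'pos',np.round(-np.array(i['R']).T@i['t'],3))
    if c!='wrist':
      for t in ['yellow_blade','red_blade','knob','top_plate','stand','bush','pillar','block']:
        print(c,t,[(np.round(d['centre'],3),round(d['confidence'],2)) for d in spotter.boxes_of(t,c)[:3]])
E
```

```text
0.025 {'time': np.float64(0.0), 'joints': array([-1.351,  0.218,  1.615,  0.   ,  1.311, -0.112]), 'joint_vel': array([-0.   , -0.   , -0.002,  0.001, -0.   , -0.002]), 'tau': array([ 0.0000e+00, -3.9684e+01, -3.0385e+01, -0.0000e+00,  1.0000e-02,
        0.0000e+00]), 'tcp_pos': array([ 0.203, -0.59 ,  0.255]), 'orientation': array([-3.139, -0.   ,  0.332]), 'ft_force': array([-0.104, -0.865, -0.487]), 'ft_torque': array([-0.035, -0.048, -0.04 ]), 'finger_gap': np.float64(0.086)}
scene 45.9535472585294 pos [1.049 0.848 0.768]
scene yellow_blade [(array([0.521, 0.182, 0.008]), 0.95), (array([0.347, 0.485, 0.01 ]), 0.95), (array([ 0.314, -0.195,  0.012]), 0.72)]
scene red_blade [(array([0.504, 0.33 , 0.001]), 0.73)]
scene knob []
scene top_plate [(array([ 0.668, -0.057,  0.071]), 0.57)]
scene stand [(array([ 0.644, -0.066,  0.03 ]), 0.62), (array([ 0.652, -0.105,  0.136]), 0.56)]
scene bush [(array([0.471, 0.079, 0.035]), 0.83)]
scene pillar [(array([0.742, 0.093, 0.074]), 0.81)]
scene block [(array([ 0.542, -0.156,  0.06 ]), 0.71), (array([ 0.502,  0.333, -0.   ]), 0.39)]
top 57.391046269923734 pos [0.343 0.093 1.082]
top yellow_blade [(array([0.334, 0.46 , 0.006]), 0.97), (array([0.284, 0.196, 0.001]), 0.89), (array([0.529, 0.179, 0.008]), 0.88)]
top red_blade [(array([0.507, 0.325, 0.001]), 0.96)]
top knob [(array([ 0.64 , -0.108,  0.156]), 0.57)]
top top_plate [(array([ 0.621, -0.106,  0.074]), 0.61)]
top stand [(array([ 0.613, -0.096,  0.032]), 0.84)]
top bush [(array([0.464, 0.071, 0.049]), 0.51)]
top pillar [(array([0.725, 0.083, 0.102]), 0.72)]
top block [(array([ 0.534, -0.16 ,  0.067]), 0.76)]
wrist 63.82203213761324 pos [ 0.266 -0.57   0.373]
```

View pics/top0.png

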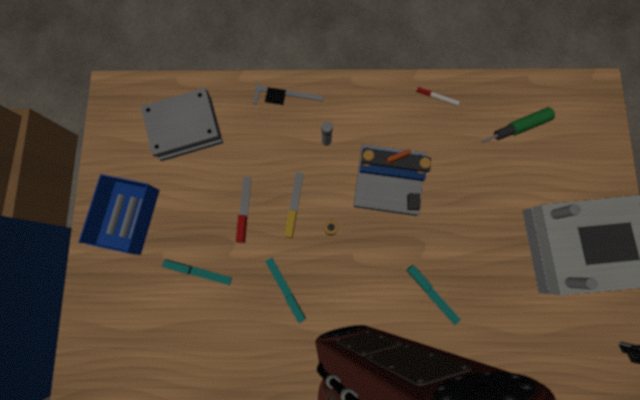

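View pics/scene0.png

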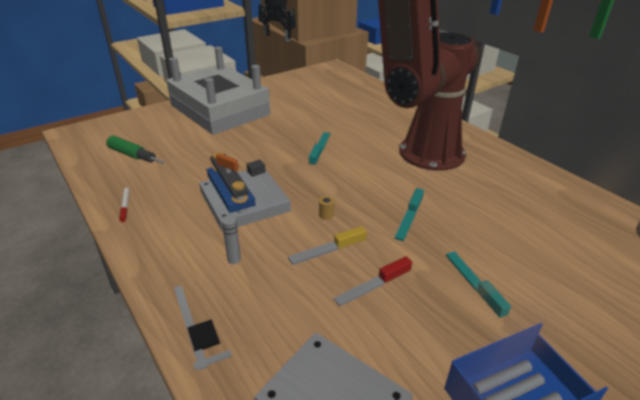

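The top view shows the yellow blade with its tip near (300,174) and handle end near (290,236). The stand is around (390,185), its orange wing runs from (388,160) to (410,151), and the block sits at (413,202). The scene view agrees with this; the turquoise blades are decoys.

```bash
cat >> h.py <<'E'
def plan(p,yaw):
    s=monitor.read_state(); R0=Ro.from_euler('xyz',s['orientation']); R1=Ro.from_euler('xyz',[np.pi,0,yaw])
    r=np.degrees((R0.inv()*R1).as_rotvec())/8; d=R0.inv().apply(np.array(p)-s['tcp_pos'])
    print('turn',np.round(r,3),'shift',np.round(d,4),'j',np.round(s['joints'],2)); return r,d
def seg(im,lo,hi):
    return cv2.inRange(cv2.cvtColor(im,cv2.COLOR_BGR2HSV),np.array(lo),np.array(hi))
E
python3 - <<'E'
from h import *
i=vision.camera_info('wrist'); print('cam fwd',np.round(np.array(i['R'])[2],3),'right',np.round(np.array(i['R'])[0],3))
i=vision.camera_info('top'); im=cv2.imread('pics/top0.png')
for n,lo,hi,z in [('yel',(20,110,90),(33,255,255),.03),('org',(4,150,110),(15,255,255),.151)]:
    m=seg(im,lo,hi); nb,l,st,ce=cv2.connectedComponentsWithStats(m)
    for k in range(1,nb):
        if st[k,4]>20:
            v,u=np.nonzero(l==k); P=np.array([atz(i,a,b,z)[:2] for a,b in zip(u,v)]); c=P.mean(0); w=np.linalg.svd(P-c)[2][0]
            print(n,st[k],np.round(c,3),'yaw',np.arctan2(w[1],w[0]))
for uv in [(355,208),(418,214)]: print(atz(i,*uv,.035))
for uv in [(300,174)]: print(atz(i,*uv,.008))
plan([.50,-.09,.32],-.1)
E
```

```text
cam fwd [-0.248 -0.086 -0.965] right [ 0.326 -0.945  0.001]
yel [284 210  13  28 227] [0.479 0.186] yaw 2.998123806047377
org [389 149  21  11  45] [ 0.649 -0.111] yaw 2.010753818258261
[ 0.52364162 -0.00214915  0.035     ]
[ 0.50684569 -0.18303052  0.035     ]
[0.63237255 0.16073499 0.008     ]
turn [0.    0.    3.092] shift [ 0.4434 -0.3771 -0.0637] j [-1.35  0.22  1.61 -0.    1.31 -0.11]
```

Request:
apply_moves(deltas=[0, 0, 0.31, 0.048, -0.036, -0.0075, 1, 0, 0, 0.62, 0.096, -0.0725, -0.015, 1, 0, 0, 0.93, 0.144, -0.109, -0.0225, 1, 0, 0, 1.24, 0.192, -0.145, -0.03, 1, 0, 0, 1.55, 0.24, -0.181, -0.0375, 1])

```text
time: 1.58
tcp_pos: [0.3724, -0.34, 0.2943]
orientation: [3.141, -0.001, 0.113]
ft_force: [0.7, -0.1, -0.4]
finger_gap: 0.0855
```

```bash
python3 -c "
from h import *
plan([.54,-.09,.33],-.1)"
```

```text
turn [ 0.004 -0.006  1.529] shift [ 0.1948 -0.2294 -0.0357] j [-0.88 -0.08  1.85  0.    1.36  0.58]
```

Request:
apply_moves(deltas=[0, 0, 0.31, 0.039, -0.046, -0.0072, 1, 0, 0, 0.62, 0.078, -0.092, -0.0144, 1, 0, 0, 0.93, 0.117, -0.138, -0.0215, 1, 0, 0, 1.24, 0.156, -0.184, -0.029, 1, 0, 0, 1.53, 0.195, -0.229, -0.036, 1])

```text
time: 2.2
tcp_pos: [0.5398, -0.0899, 0.3304]
orientation: [3.141, -0.001, -0.099]
ft_force: [0.9, -1.0, 0.7]
finger_gap: 0.0857
```

Run:
```python
from h import *
i=vision.camera_info('wrist'); im=vision.camera('wrist'); cv2.imwrite('pics/w1.png',im); np.save('w1.npy',i,allow_pickle=True)
for t in ['stand','knob','top_plate','block']:
    print(t,[(np.round(d['centre'],3),round(d['confidence'],2)) for d in spotter.boxes_of(t,'wrist')[:2]])
m=seg(im,(4,150,90),(15,255,255)); nb,l,st,ce=cv2.connectedComponentsWithStats(m)
for k in range(1,nb):
    if st[k,4]>50: print(st[k],np.round(ce[k],1))
```

```text
stand [(array([ 0.624, -0.1  ,  0.059]), 0.79)]
knob [(array([ 0.648, -0.116,  0.154]), 0.62)]
top_plate [(array([ 0.627, -0.11 ,  0.075]), 0.75)]
block [(array([ 0.546, -0.17 ,  0.064]), 0.82), (array([0.53 , 0.175, 0.003]), 0.67)]
[ 298   37   67   48 1090] [330.8  60.1]
```

View pics/w1.png

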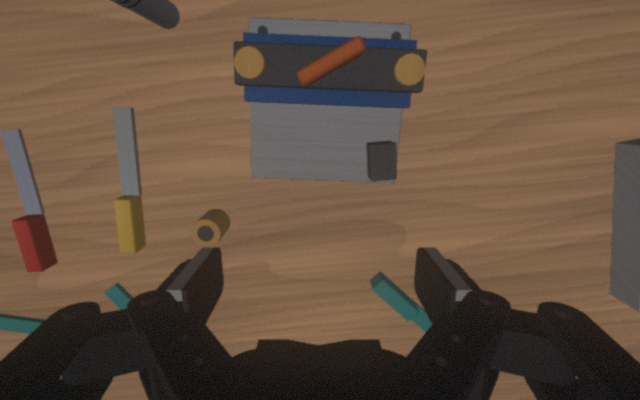

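The wrist view shows the stand's shoe corners at about (249,18), (411,24), (251,178) and (396,182), the caps at (249,62) and (410,69), and the wing from (299,80) to (365,42). The yellow blade's tip edge is near (122,108) and its handle end near (131,250).

```bash
cat >> h.py <<'E'
from scipy.optimize import least_squares
def body(q,P): # q=x,y,yaw
    c,s=np.cos(q[2]),np.sin(q[2]); P=np.asarray(P,float); return np.c_[q[0]+c*P[:,0]-s*P[:,1],q[1]+s*P[:,0]+c*P[:,1],P[:,2]]
def fit(views,q0):
    f=lambda q:np.concatenate([(proj(i,X)-uv) for i,P,U in views for X,uv in zip(body(q,P),U)])
    r=least_squares(f,q0,loss='soft_l1'); print(np.round(r.x,4),'res',np.round(r.fun.reshape(-1,2),1).tolist()); return r.x
def comps(im,lo,hi,amin):
    nb,l,st,ce=cv2.connectedComponentsWithStats(seg(im,lo,hi)); return [(np.argwhere(l==k)[:,::-1],st[k]) for k in range(1,nb) if st[k,4]>amin]
E
python3 - <<'E'
from h import *
i=np.load('w1.npy',allow_pickle=True).item(); im=cv2.imread('pics/w1.png')
S=[(.06,.095,.035),(.06,-.095,.035),(-.13,.095,.035),(-.13,-.095,.035)]
q=fit([(i,S,[(249,18),(411,24),(251,178),(396,182)])],[.64,-.1,-.1])
fit([(i,S+[(0,.078,.116),(0,-.078,.116)],[(249,18),(411,24),(251,178),(396,182),(249,62),(410,69)])],[.64,-.1,-.1])
for p,st in comps(im,(4,150,90),(15,255,255),500):
    (c,wh,a)=cv2.minAreaRect(p.astype(np.float32)); bx=cv2.boxPoints((c,wh,a)); print('wing',np.round(bx,1).tolist())
    P=np.array([atz(i,u,v,.151)[:2] for u,v in p]); c=P.mean(0); w=np.linalg.svd(P-c)[2][0]; y=np.arctan2(w[1],w[0])
    print(c,'wing yaw',y,y-np.pi, np.ptp((P-c)@w))
for p,st in comps(im,(20,110,60),(33,255,255),300):
    P=np.array([atz(i,u,v,.03)[:2] for u,v in p]); c=P.mean(0); w=np.linalg.svd(P-c)[2][0]; print('yel',st,c,np.arctan2(w[1],w[0]), np.ptp((P-c)@w))
g=[proj(i,X) for X in body(q,[(0,0,.151),(.02,.095,.108),(-.035,.093,.073),(-.035,-.093,.073)])]; print(np.round(g,1).tolist())
# refine blade: tip corners top edge z=.008
b=fit([(i,[(.1,.012,.008),(.1,-.012,.008),(-.02,.012,.03),(-.02,-.012,.03)],[(113,108),(132,107),(116,198),(142,196)])],[.54,.175,-.16])
x=.75*im.shape[0]
cr=cv2.resize(im[95:265,90:250],None,fx=3.5,fy=3.5,interpolation=cv2.INTER_CUBIC); cr2=cv2.resize(im[10:195,225:435],None,fx=3.1,fy=3.1,interpolation=cv2.INTER_CUBIC)
cv2.imwrite('pics/stand_c.png',cr2)
E
```

```text
[ 0.646  -0.1128 -0.1335] res [[-1.3, -0.8], [0.9, -0.5], [0.1, 0.8], [-0.0, 1.6]]
[ 0.6465 -0.1126 -0.1343] res [[-1.5, -1.3], [0.7, -0.9], [-0.2, 0.3], [-0.3, 1.3], [-0.2, 0.9], [0.9, -0.0]]
wing [[295.1000061035156, 71.80000305175781], [358.70001220703125, 35.0], [366.3999938964844, 48.29999923706055], [302.70001220703125, 85.0]]
[ 0.64670585 -0.11184102] wing yaw -1.1747538312933787 -4.316346484883172 0.06132384667665913
yel [ 114  196   31   57 1229] [0.48245421 0.17744916] 2.9519784616589955 0.0841754073571136
[[331.9, 61.0], [232.8, 41.8], [244.3, 102.3], [410.4, 108.2]]
[ 0.5379  0.1647 -0.0653] res [[0.4, -1.4], [-0.4, -1.0], [5.3, 1.1], [-3.0, 2.5]]
```

```bash
python3 -c "
from h import *
plan([.45,.18,.30],-.16)"
```

```text
turn [0.005 0.005 0.45 ] shift [-0.1146 -0.2619  0.0295] j [-0.3  -0.    1.72 -0.    1.43  1.37]
```

View pics/stand_c.png

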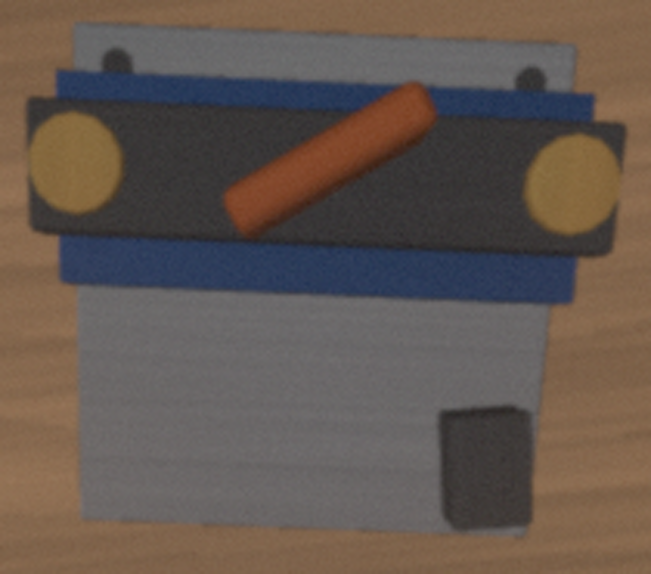

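The crop confirms the shoe corners. It also shows the block against the right front edge, with its near side at about stand y = -0.043, so I'll insert the blade at y ≈ +0.02.

Request:
apply_moves(deltas=[0, 0, 0.1, -0.024, -0.053, 0.006, 1, 0, 0, 0.2, -0.048, -0.106, 0.012, 1, 0, 0, 0.3, -0.072, -0.159, 0.018, 1, 0, 0, 0.4, -0.096, -0.212, 0.024, 1, 0, 0, 0.45, -0.115, -0.262, 0.03, 1])

```text
time: 3.08
tcp_pos: [0.4493, 0.1801, 0.2995]
orientation: [3.141, -0.0, -0.164]
ft_force: [0.6, 0.4, 0.6]
finger_gap: 0.0854
```

Run:
```python
from h import *
print(monitor.read_state()['tcp_pos'])
i=vision.camera_info('wrist'); im=vision.camera('wrist'); np.save('w2.npy',i,allow_pickle=True); cv2.imwrite('pics/w2.png',im)
for p,st in comps(im,(20,110,60),(33,255,255),300):
    print('yel',st); bx=cv2.boxPoints(cv2.minAreaRect(p.astype(np.float32))); print(bx.tolist())
x0,y0=st[0]-50,0; cr=im[0:260,max(0,x0):x0+200]; print(x0); cv2.imwrite('pics/w2c.png',cv2.resize(cr,None,fx=2.3,fy=2.3,interpolation=cv2.INTER_CUBIC))
```

```text
[0.44928297 0.18006808 0.29950866]
yel [ 300  110   20   67 1211]
[[299.027587890625, 110.07618713378906], [317.9638671875, 109.59065246582031], [319.65899658203125, 175.70103454589844], [300.72271728515625, 176.1865692138672]]
250
```

View pics/w2c.png

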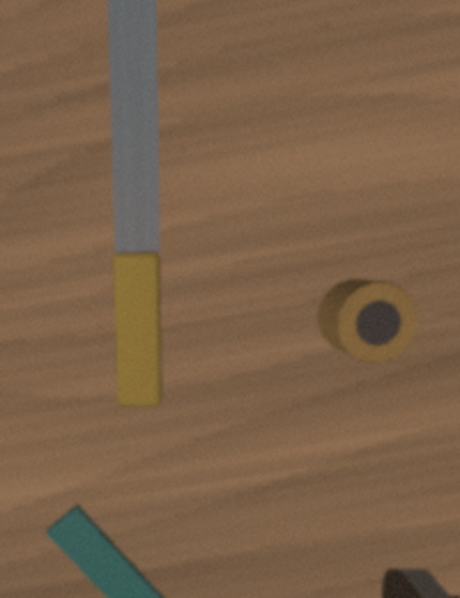

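The handle's top face has corners at about (300.4,110), (319.1,110), (301.3,176) and (319.6,176). The blade's edges at the top border are at u = 297.4 and 317.8, and the bush is well clear.

Run:
```python
from h import *
i=np.load('w2.npy',allow_pickle=True).item(); i1=np.load('w1.npy',allow_pickle=True).item()
H=[(-.02,.012,.03),(-.02,-.012,.03),(-.1,.012,.03),(-.1,-.012,.03)]
U=[(300.4,110),(319.1,110),(301.3,176.1),(319.6,176.1)]
T=[(.1,.012,.008),(.1,-.012,.008)]; UT=[(113,108),(132,107)]
fit([(i,H,U)],[.54,.17,-.16])
q=fit([(i,H,U),(i1,T,UT)],[.54,.17,-.16])
l=[atz(i,297.4,0,.008),atz(i,317.8,0,.008)]; print('blade edge pts',np.round(l,4), 'expect mid line y at x', np.round(q[1]+np.tan(q[2])*(np.mean(l,0)[0]-q[0]),4))
# height check: triangulate the handle front edge middle from two views
A=[];b=[]
for c,uv in [(i,(309.7,110)),(i1,(129,197))]:
    o,d=ray(c,*uv); d/=np.linalg.norm(d); M=np.eye(3)-np.outer(d,d); A.append(M); b.append(M@o)
print('triang',np.round(np.linalg.lstsq(np.vstack(A),np.hstack(b),rcond=None)[0],4))
g=body(q,[(-.06,0,.022)])[0]; print('grip',g)
plan([g[0],g[1],g[2]+.006],q[2])
plan([g[0],g[1],.12],q[2])
```

```text
[ 0.5381  0.1747 -0.1607] res [[-1.0, -0.7], [1.0, -0.8], [-0.7, 1.0], [0.7, 0.9]]
[ 0.538   0.1746 -0.1621] res [[-0.9, -0.6], [1.1, -0.7], [-0.6, 1.1], [0.7, 1.1], [0.2, -1.5], [-0.4, 0.7]]
blade edge pts [[0.6379 0.172  0.008 ]
 [0.6341 0.1493 0.008 ]] expect mid line y at x 0.1586
triang [0.5173 0.1784 0.0119]
grip [0.47876145 0.18427541 0.022     ]
turn [-0.035  0.031  0.016] shift [ 0.0329 -0.0026  0.2704] j [ 0.24 -0.12  1.89  0.01  1.38  1.97]
turn [-0.035  0.031  0.016] shift [ 0.0325 -0.003   0.1784] j [ 0.24 -0.12  1.89  0.01  1.38  1.97]
```

Request:
apply_moves(deltas=[-0.03, 0.03, 0.02, 0.011, -0.001, 0.06, 1, -0.03, 0.03, 0.02, 0.022, -0.002, 0.12, 1, -0.03, 0.03, 0.02, 0.0325, -0.003, 0.178, 1, -0.03, 0.03, 0.02, 0.0325, -0.003, 0.225, 1, -0.03, 0.03, 0.02, 0.0325, -0.003, 0.25, 1])

```text
time: 3.75
tcp_pos: [0.4806, 0.1754, 0.0465]
orientation: [3.135, 0.001, -0.167]
ft_force: [0.8, 0.3, 0.0]
finger_gap: 0.0853
```

Run:
```python
from h import *
im=vision.camera('wrist'); cv2.imwrite('pics/w3.png',im)
plan([.4788,.1843,.0295],-.162)
```

```text
turn [ 0.058  0.033 -0.033] shift [-0.0015 -0.0093  0.0147] j [ 0.22  0.27  2.   -0.01  0.87  1.96]
```

View pics/w3.png

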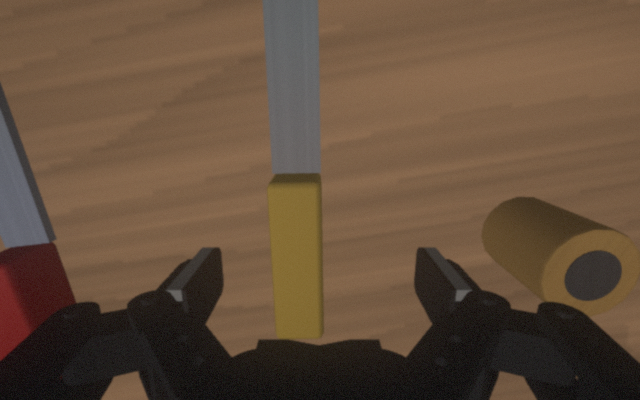

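The handle is centred near u = 297 and the jaws near u = 318. That agrees with the 9 mm y error in the measured pose, so I'll correct it while descending.

Request:
apply_moves(deltas=[0.03, 0.02, -0.02, -0.0015, -0.005, 0, 1, 0.06, 0.03, -0.03, -0.0015, -0.0093, 0.004, 1, 0.06, 0.03, -0.03, -0.0015, -0.0093, 0.01, 1, 0.06, 0.03, -0.03, -0.0015, -0.0093, 0.0145, 1, 0.06, 0.03, -0.03, -0.0015, -0.0093, 0.0145, 1])

```text
time: 4.42
tcp_pos: [0.4825, 0.1874, 0.035]
orientation: [-3.138, -0.008, -0.159]
ft_force: [-0.1, 0.4, -0.7]
finger_gap: 0.0853
```

Run:
```python
from h import *
for k in range(3):
    plan([.4788,.1843,.0295],-.162); im=vision.camera('wrist')
P=[c for c in comps(im,(20,110,60),(33,255,255),1000)]
for p,st in P: print(st, 'mid u at low rows', [p[p[:,1]==v,0].mean() for v in (200,250,300) if (p[:,1]==v).any()])
```

```text
turn [-0.028 -0.056  0.019] shift [-0.0032  0.0037  0.0055] j [0.23 0.3  2.   0.   0.84 1.96]
turn [-0.029 -0.058  0.018] shift [-0.0034  0.0037  0.0056] j [0.23 0.3  2.   0.   0.84 1.96]
turn [-0.03  -0.06   0.018] shift [-0.0035  0.0038  0.0058] j [0.23 0.3  2.   0.   0.84 1.96]
[ 295  179   58  167 8640] mid u at low rows [np.float64(323.5), np.float64(323.0), np.float64(323.5)]
```

Request:
apply_moves(deltas=[-0.03, -0.06, 0.02, -0.0033, 0.0038, 0.0055, 1, -0.03, -0.06, 0.02, -0.0033, 0.0038, 0.0055, 0.5, -0.03, -0.06, 0.02, -0.0033, 0.0038, 0.0055, 0, -0.03, -0.06, 0.02, -0.0033, 0.0038, 0.0055, -0.4, -0.03, -0.06, 0.02, -0.0033, 0.0038, 0.0055, -1], grip_force=60)

```text
time: 5.2
tcp_pos: [0.4796, 0.1845, 0.0302]
orientation: [-3.141, -0.001, -0.162]
ft_force: [-0.1, 0.1, -2.6]
finger_gap: 0.0233
```

Request:
apply_moves(deltas=[0, 0, 0, 0, 0, 0, -1, 0, 0, 0, 0, 0, 0, -1, 0, 0, 0, 0, 0, 0, -1, 0, 0, 0, 0, 0, 0, -1, 0, 0, 0, 0, 0, 0, -1])

```text
time: 5.82
tcp_pos: [0.4795, 0.1844, 0.0301]
orientation: [-3.141, -0.001, -0.162]
ft_force: [1.0, 0.2, 4.6]
finger_gap: 0.0229
```

Run:
```python
from h import *
plan([.4788,.1843,.0295],-.162); s=monitor.read_state(); print(s['finger_gap'],s['ft_force'],s['tcp_pos'],s['orientation'])
```

```text
turn [-0.004 -0.007 -0.003] shift [-0.0007  0.0002  0.0006] j [0.23 0.3  2.   0.   0.84 1.96]
0.022863311531046326 [0.97824978 0.20025262 4.60596503] [0.47953788 0.18442017 0.0301262 ] [-3.14101375e+00 -1.02750699e-03 -1.62480876e-01]
```

Request:
apply_moves(deltas=[0, 0, 0, 0, 0, -0.04, -1, 0, 0, 0, 0, 0.01, -0.09, -1, 0, 0, -0.1, -0.002, 0.06, -0.09, -1, 0, 0, -0.2, -0.004, 0.12, -0.09, -1, 0, 0, -0.2, -0.005, 0.17, -0.09, -1], grip_force=80)

```text
time: 6.45
tcp_pos: [0.444, 0.0157, 0.1183]
orientation: [3.141, 0.004, -0.134]
ft_force: [1.1, -0.1, -1.5]
finger_gap: 0.0224
```

```bash
cat >> h.py <<'E'
ST=np.array([.6463,-.1127,-.134])
def tostand(): 
    s=monitor.read_state(); d=s['tcp_pos'][:2]-ST[:2]; c,n=np.cos(ST[2]),np.sin(ST[2])
    print('stand xy',np.round([c*d[0]+n*d[1],-n*d[0]+c*d[1]],4),'z',round(s['tcp_pos'][2],4),'rpy',np.round(s['orientation'],3),'F',np.round(s['ft_force'],1),'T',np.round(s['ft_torque'],2),'gap',round(s['finger_gap'],4),'t',s['time'])
def plans(x,y,z,yaw): 
    b=body(ST,[(x,y,z)])[0]; return plan(b,ST[2]+yaw)
E
python3 -c "
from h import *
tostand(); plans(-.22,.02,.085,0)"
```

```text
stand xy [-0.2176  0.1003] z 0.1183 rpy [ 3.141  0.004 -0.134] F [ 1.1 -0.1 -1.5] T [ 0.05 -0.03 -0.01] gap 0.0224 t 6.45
turn [ 0.006  0.026 -0.   ] shift [-0.0023  0.0802  0.0334] j [-0.12  0.    2.13 -0.    1.01  1.58]
```

Request:
apply_moves(deltas=[0, 0.03, 0, 0, 0.03, 0.005, -1, 0, 0.03, 0, -0.001, 0.06, 0.015, -1, 0, 0.03, 0, -0.0023, 0.08, 0.025, -1, 0, 0.03, 0, -0.0023, 0.08, 0.033, -1, 0, 0.03, 0, -0.0023, 0.08, 0.033, -1])

```text
time: 7.08
tcp_pos: [0.4318, -0.0609, 0.0852]
orientation: [-3.141, -0.0, -0.135]
ft_force: [0.7, -0.6, -2.2]
finger_gap: 0.0224
```

Run:
```python
from h import *
tostand()
a=vision.camera('scene'); b=vision.camera('top')
ia,ib=vision.camera_info('scene'),vision.camera_info('top')
s=monitor.read_state(); tip=s['tcp_pos']+Ro.from_euler('xyz',s['orientation']).apply([.1593,0,.026]); print('tip',tip,proj(ia,tip),proj(ib,tip))
def ov(im,i,pts):
    im=cv2.resize(im,None,fx=4,fy=4,interpolation=cv2.INTER_CUBIC)
    for p in pts: 
        u=(proj(i,p)*4+1.5).astype(int); cv2.circle(im,tuple(int(x) for x in u),3,(0,0,255),1)
    return im
S=body(ST,[(.06,.095,.035),(.06,-.095,.035),(-.13,.095,.035),(-.13,-.095,.035),(-.035,0,.035),(-.035,.093,.0488),(-.035,-.093,.0488)])
A=ov(a,ia,list(S)+[tip]); B=ov(b,ib,list(S)+[tip])
cv2.imwrite('pics/ab.png',np.hstack([A[150*4:250*4,195*4:295*4],B[135*4:235*4,340*4:440*4]]))
```

```text
stand xy [-0.2195  0.0227] z 0.0852 rpy [-3.141 -0.    -0.135] F [ 0.7 -0.6 -2.2] T [0.01 0.08 0.03] gap 0.0224 t 7.075
tip [ 0.59112464 -0.08218837  0.06079929] [254.17906409 184.80918019] [383.56816994 183.32271914]
```

View pics/ab.png

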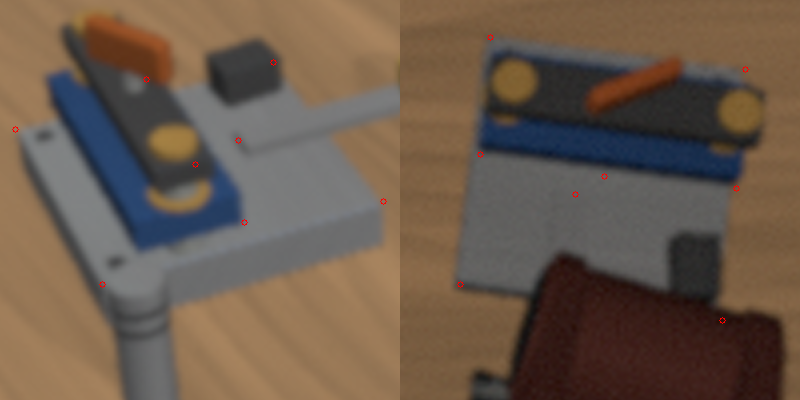

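Overlay: the shoe corners and the plate's lower front corner match the stand fit, and the projected tip at (238,140) lies on the visible blade tip in the scene view. I'll lower onto the shoe in small steps and watch the force.

Request:
apply_moves(deltas=[0, 0, 0, 0, 0.002, 0.006, -1, 0, 0, 0, 0, 0.0025, 0.011, -1, 0, 0, 0, 0, 0.0025, 0.015, -1, 0, 0, 0, 0, 0.0025, 0.0175, -1, 0, 0, 0, 0, 0.0025, 0.0175, -1])

```text
time: 7.8
tcp_pos: [0.4331, -0.0641, 0.069]
orientation: [-3.141, -0.004, -0.135]
ft_force: [-0.6, 0.2, -1.7]
finger_gap: 0.0228
```

```bash
python3 -c "
from h import *
tostand(); plans(-.22,.02,.0655,0)"
```

```text
stand xy [-0.2178  0.0197] z 0.069 rpy [-3.141 -0.004 -0.135] F [-0.6  0.2 -1.7] T [-0.04  0.08 -0.05] gap 0.0228 t 7.8
turn [-0.001 -0.026 -0.004] shift [-0.0022 -0.0003  0.0035] j [-0.31  0.08  2.17  0.    0.89  1.4 ]
```

Request:
apply_moves(deltas=[0, -0.02, 0, 0, 0, 0.001, -1, 0, -0.02, 0, 0, 0, 0.002, -1, 0, -0.02, 0, 0, 0, 0.003, -1, 0, -0.02, 0, 0, 0, 0.0035, -1, 0, -0.02, 0, 0, 0, 0.0035, -1])

```text
time: 8.43
tcp_pos: [0.4332, -0.0642, 0.0657]
orientation: [3.142, -0.001, -0.135]
ft_force: [-0.5, -0.8, -1.5]
finger_gap: 0.0228
```

```bash
python3 -c "
from h import *
tostand(); plans(-.113,.02,.067,0)"
```

```text
stand xy [-0.2176  0.0196] z 0.0657 rpy [ 3.142e+00 -1.000e-03 -1.350e-01] F [-0.5 -0.8 -1.5] T [0.03 0.04 0.01] gap 0.0228 t 8.425
turn [ 0.    -0.009 -0.004] shift [ 0.1046 -0.0005 -0.0012] j [-0.31  0.09  2.17  0.    0.88  1.4 ]
```

Request:
apply_moves(deltas=[0, 0, 0, 0.01, 0, -0.0005, -1, 0, 0, 0, 0.02, 0, -0.0005, -1, 0, 0, 0, 0.03, 0, -0.0005, -1, 0, 0, 0, 0.04, 0, -0.0005, -1, 0, 0, 0, 0.04, 0, -0.0005, -1])

```text
time: 9.05
tcp_pos: [0.4741, -0.0698, 0.0665]
orientation: [3.141, -0.002, -0.134]
ft_force: [-0.5, -0.3, -2.2]
finger_gap: 0.0226
```

```bash
python3 -c "
from h import *
tostand(); plans(-.113,.02,.066,0)"
```

```text
stand xy [-0.1763  0.0195] z 0.0665 rpy [ 3.141e+00 -2.000e-03 -1.340e-01] F [-0.5 -0.3 -2.2] T [ 0.01  0.08 -0.03] gap 0.0226 t 9.05
turn [ 0.001 -0.017 -0.003] shift [ 0.0633 -0.0005  0.0006] j [-0.29  0.17  2.08  0.    0.89  1.41]
```

Request:
apply_moves(deltas=[0, -0.01, 0, 0.015, 0, 0, -1, 0, -0.01, 0, 0.03, 0, 0, -1, 0, -0.01, 0, 0.045, 0, 0, -1, 0, -0.01, 0, 0.06, 0, 0, -1, 0, -0.01, 0, 0.064, 0, 0.0005, -1])

```text
time: 9.68
tcp_pos: [0.538, -0.0785, 0.0662]
orientation: [3.141, -0.001, -0.134]
ft_force: [-0.4, 0.6, -2.0]
finger_gap: 0.0228
```

Run:
```python
from h import *
tostand(); plans(-.113,.02,.0645,0)
im=vision.camera('scene'); cv2.imwrite('pics/s2.png',cv2.resize(im[140:260,190:350],None,fx=5,fy=5,interpolation=cv2.INTER_CUBIC))
```

```text
stand xy [-0.1119  0.0194] z 0.0662 rpy [ 3.141e+00 -1.000e-03 -1.340e-01] F [-0.4  0.6 -2. ] T [-0.02  0.09 -0.02] gap 0.0228 t 9.675
turn [ 0.001 -0.01  -0.003] shift [-0.0011 -0.0006  0.0017] j [-0.27  0.29  1.93  0.    0.92  1.43]
```

View pics/s2.png

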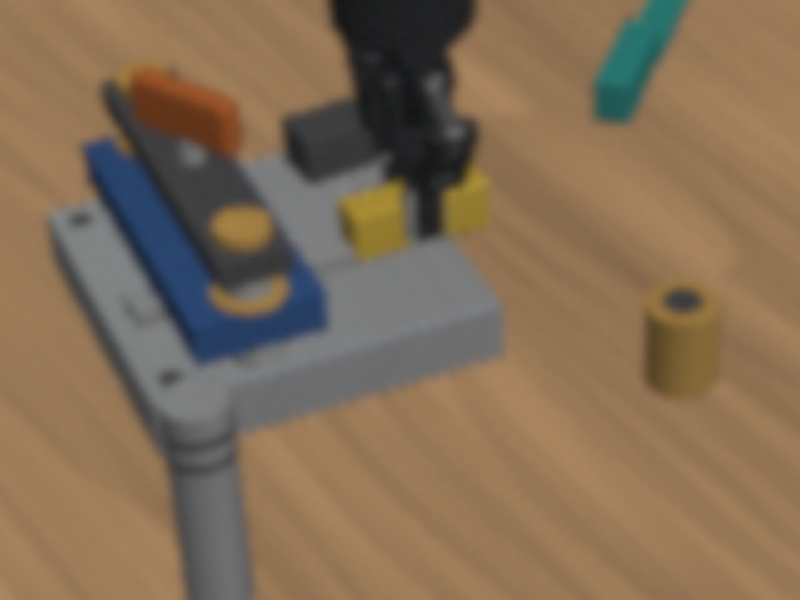

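The blade is under the plate with its tip showing behind it at about (140,305) in the crop, and the block is clear. I'll lower it onto the shoe and release with a partial opening.

Request:
apply_moves(deltas=[0, 0, 0, 0, 0, 0.0006, -1, 0, 0, 0, 0, 0, 0.0012, -1, 0, 0, 0, 0, 0, 0.0015, -1, 0, 0, 0, 0, 0, 0.0015, -1, 0, 0, 0, 0, 0, 0.0015, -1])

```text
time: 10.35
tcp_pos: [0.5363, -0.0781, 0.0652]
orientation: [-3.142, -0.0, -0.135]
ft_force: [-2.3, 0.2, 5.5]
finger_gap: 0.0225
```

```bash
python3 -c "
from h import *
tostand()"
```

```text
stand xy [-0.1136  0.0196] z 0.0652 rpy [-3.142 -0.    -0.135] F [-2.3  0.2  5.5] T [ 0.18  0.36 -0.01] gap 0.0225 t 10.35
```

Request:
apply_moves(deltas=[0, 0, 0, 0, 0, -0.0003, -0.1, 0, 0, 0, 0, 0, -0.0003, -0.1, 0, 0, 0, 0, 0, -0.0003, -0.1, 0, 0, 0, 0, 0, -0.03, -0.1, 0, 0, 0, 0, 0, -0.08, 0])

```text
time: 10.98
tcp_pos: [0.5342, -0.0776, 0.1426]
orientation: [-3.141, 0.006, -0.135]
ft_force: [1.2, -0.2, 0.1]
finger_gap: 0.0426
```

```bash
python3 -c "
from h import *
tostand(); plan([.6463,-.1127,.25],1.967)"
```

```text
stand xy [-0.1158  0.0198] z 0.1426 rpy [-3.141  0.006 -0.135] F [ 1.2 -0.2  0.1] T [ 0.   -0.04 -0.01] gap 0.0426 t 10.975
turn [ -0.049   0.019 -15.052] shift [ 0.1152  0.0197 -0.1081] j [-0.27  0.17  1.9   0.    1.08  1.43]
```

Request:
apply_moves(deltas=[0, 0, -1.3, 0.005, 0.002, -0.05, 0.5, 0, 0, -2.6, 0.02, 0.005, -0.1, 0.5, 0, 0, -3.9, 0.05, 0.01, -0.108, 0.8, 0, 0, -5.2, 0.085, 0.015, -0.108, 1, 0, 0, -6.5, 0.115, 0.0197, -0.108, 1])

```text
time: 11.6
tcp_pos: [0.6488, -0.1134, 0.2525]
orientation: [3.141, -0.0, 0.779]
ft_force: [-0.2, -0.3, -0.3]
finger_gap: 0.0854
```

Request:
apply_moves(deltas=[0, 0, -1.3, 0, 0, 0, 1, 0, 0, -2.6, 0, 0, 0, 1, 0, 0, -3.9, 0, 0, 0, 1, 0, 0, -5.2, 0, 0, 0, 1, 0, 0, -6.5, 0, 0, 0, 1])

```text
time: 12.22
tcp_pos: [0.6475, -0.1131, 0.2519]
orientation: [-3.141, -0.0, 1.687]
ft_force: [0.3, 1.5, -0.2]
finger_gap: 0.0852
```

Run:
```python
from h import *
tostand(); plan([.6463,-.1127,.25],1.967)
i=vision.camera_info('wrist'); im=vision.camera('wrist'); cv2.imwrite('pics/w5.png',im)
for p,st in comps(im,(4,150,60),(15,255,255),500):
    P=np.array([atz(i,u,v,.151)[:2] for u,v in p]); r=cv2.minAreaRect((P*1e4).astype(np.float32)); print(st,np.array(r[0])/1e4,np.array(r[1])/1e4,r[2])
    c=P.mean(0); w=np.linalg.svd(P-c)[2][0]; print(c,np.arctan2(w[1],w[0]))
```

```text
stand xy [ 0.0013 -0.0002] z 0.2519 rpy [-3.141 -0.     1.687] F [ 0.3  1.5 -0.2] T [-0.02 -0.02  0.02] gap 0.0852 t 12.225
turn [-4.000e-03 -2.000e-03 -2.009e+00] shift [ 0.0005 -0.0012  0.0019] j [-0.28  0.29  1.54  0.    1.32 -0.4 ]
[ 300  158   37   86 1464] [ 0.64657388 -0.10924401] [0.01316846 0.06360328] 23.21282196044922
[ 0.64636597 -0.10869201] -1.1823245424075917
```

Request:
apply_moves(deltas=[0, 0, -1.2, 0.001, -0.0005, 0, 1, 0, 0, -2.0, 0.002, -0.001, 0.02, 1, 0, 0, -2.0, 0.002, -0.001, 0.065, 1, 0, 0, -2.0, 0.002, -0.001, 0.09, 1, 0, 0, -2.0, 0.002, -0.001, 0.104, 1])

```text
time: 12.9
tcp_pos: [0.6453, -0.1109, 0.146]
orientation: [-3.139, -0.002, 1.958]
ft_force: [0.0, -0.5, 0.3]
finger_gap: 0.0856
```

```bash
python3 -c "
from h import *
tostand(); plan([.6465,-.1115,.145],1.967)"
```

```text
stand xy [-0.0013  0.0016] z 0.146 rpy [-3.139e+00 -2.000e-03  1.958e+00] F [ 0.  -0.5  0.3] T [-0.03  0.    0.01] gap 0.0856 t 12.9
turn [-0.019 -0.015 -0.065] shift [-0.001   0.0009  0.001 ] j [-0.28  0.39  1.62 -0.    1.14 -0.66]
```

Request:
apply_moves(deltas=[-0.02, -0.015, -0.065, -0.001, 0.001, 0.001, 1, -0.02, -0.015, -0.065, -0.001, 0.001, 0.001, 0.2, -0.02, -0.015, -0.065, -0.001, 0.001, 0.001, -0.3, -0.02, -0.015, -0.065, -0.001, 0.001, 0.001, -0.8, -0.02, -0.015, -0.065, -0.001, 0.001, 0.001, -1], grip_force=30)

```text
time: 13.52
tcp_pos: [0.6475, -0.1121, 0.1481]
orientation: [3.14, 0.003, 1.969]
ft_force: [-3.3, -0.2, 11.5]
finger_gap: 0.0134
```

Request:
apply_moves(deltas=[0, 0, 0, 0, 0, 0, -1, 0, 0, 0, 0, 0, 0, -1, 0, 0, 0, 0, 0, 0, -1, 0, 0, 0, 0, 0, 0, -1, 0, 0, 0, 0, 0, 0, -1])

```text
time: 14.15
tcp_pos: [0.6475, -0.1121, 0.1481]
orientation: [3.14, 0.002, 1.969]
ft_force: [-3.4, -0.8, 6.4]
finger_gap: 0.0137
```

```bash
python3 -c "
from h import *
tostand()"
```

```text
stand xy [0.0011 0.0008] z 0.1481 rpy [3.140e+00 2.000e-03 1.969e+00] F [-3.4 -0.8  6.4] T [-0.15  0.61  0.01] gap 0.0137 t 14.15
```

Request:
apply_moves(deltas=[0, 0, 1.1, 0, 0, 0, -1, 0, 0, 2.2, 0, 0, 0, -1, 0, 0, 3.3, 0, 0, 0, -1, 0, 0, 4.4, 0, 0, 0, -1, 0, 0, 5.5, 0, 0, 0, -1])

```text
time: 14.78
tcp_pos: [0.6471, -0.1121, 0.1481]
orientation: [3.14, 0.001, 1.196]
ft_force: [-4.4, -0.7, 6.2]
finger_gap: 0.0131
```

```bash
python3 -c "
from h import *
tostand()"
```

```text
stand xy [0.0007 0.0007] z 0.1481 rpy [3.140e+00 1.000e-03 1.196e+00] F [-4.4 -0.7  6.2] T [-0.21  0.84  0.03] gap 0.0131 t 14.775
```

Request:
apply_moves(deltas=[0, 0, 1.1, 0, 0, 0, -1, 0, 0, 2.2, 0, 0, 0, -1, 0, 0, 3.3, 0, 0, 0, -1, 0, 0, 4.4, 0, 0, 0, -1, 0, 0, 5.5, 0, 0, 0, -1])

```text
time: 15.4
tcp_pos: [0.6467, -0.1118, 0.1481]
orientation: [3.141, 0.0, 0.428]
ft_force: [-6.4, 0.3, 7.5]
finger_gap: 0.0136
```

```bash
python3 -c "
from h import *
tostand();plan([.6463,-.1127,.148],-.2)"
```

```text
stand xy [0.0003 0.001 ] z 0.1481 rpy [3.141 0.    0.428] F [-6.4  0.3  7.5] T [-0.14  0.99  0.04] gap 0.0136 t 15.4
turn [ 7.000e-03 -1.000e-03  4.501e+00] shift [-0.0008  0.0007  0.0001] j [-0.28  0.39  1.61 -0.    1.14  0.87]
```

Request:
apply_moves(deltas=[0, 0, 1, 0, 0, 0, -1, 0, 0, 2, 0, 0, 0, -1, 0, 0, 3, 0, 0, 0, -1, 0, 0, 4, 0, 0, 0, -1, 0, 0, 4.8, 0, 0, 0, -1])

```text
time: 16.02
tcp_pos: [0.6467, -0.1114, 0.1481]
orientation: [3.141, -0.0, -0.24]
ft_force: [-5.1, 0.5, 8.2]
finger_gap: 0.0137
```

```bash
python3 -c "
from h import *
tostand()"
```

```text
stand xy [0.0002 0.0014] z 0.1481 rpy [ 3.141 -0.    -0.24 ] F [-5.1  0.5  8.2] T [0.09 1.08 0.01] gap 0.0137 t 16.025
```

Request:
apply_moves(deltas=[0, 0, 0, 0, 0, 0, 0, 0, 0, 0, 0, 0, 0, 0.5, 0, 0, 0, 0, 0, 0, 0.5, 0, 0, 0, 0, 0, -0.05, 0.5, 0, 0, 0, 0, 0, -0.11, 0.5])

```text
time: 16.65
tcp_pos: [0.6462, -0.1113, 0.2559]
orientation: [-3.141, 0.001, -0.237]
ft_force: [0.6, 0.5, 0.1]
finger_gap: 0.064
```

Run:
```python
from h import *
tostand(); plans(-.115,.02,.16,0)
i=vision.camera_info('wrist'); im=vision.camera('wrist'); cv2.imwrite('pics/w6.png',im)
for p,st in comps(im,(4,150,60),(15,255,255),300):
    P=np.array([atz(i,u,v,.151)[:2] for u,v in p]); r=cv2.minAreaRect((P*1e4).astype(np.float32)); print(st,np.array(r[0])/1e4,np.array(r[1])/1e4,r[2])
    c=P.mean(0); w=np.linalg.svd(P-c)[2][0]; print(c,np.arctan2(w[1],w[0]))
```

```text
stand xy [-0.0003  0.0014] z 0.2559 rpy [-3.141e+00  1.000e-03 -2.370e-01] F [0.6 0.5 0.1] T [-0.    0.01  0.04] gap 0.064 t 16.65
turn [-0.003  0.009 -0.735] shift [-0.1159 -0.0067  0.096 ] j [-0.28  0.28  1.54  0.    1.33  1.53]
[ 309  160   19   84 1303] [ 0.64861641 -0.11235459] [0.01255544 0.06190538] 76.84130859375
[ 0.64990161 -0.11234878] 2.89818852020468
```

The wing's image yaw is -0.243, i.e. a knob angle of about 3.25, and it agrees with the tool yaw on release. Next I'll regrip the handle.

Request:
apply_moves(deltas=[0, 0, -0.3, -0.05, -0.003, 0, 0, 0, 0, -0.735, -0.1, -0.006, 0, 0, 0, 0, -0.735, -0.116, -0.0067, 0.03, 0, 0, 0, -0.735, -0.116, -0.0067, 0.08, 0, 0, 0, -0.735, -0.116, -0.0067, 0.11, 0])

```text
time: 17.32
tcp_pos: [0.5352, -0.0775, 0.1446]
orientation: [-3.142, -0.002, -0.134]
ft_force: [0.0, -0.7, -0.3]
finger_gap: 0.0423
```

Run:
```python
from h import *
tostand(); plans(-.1136,.0196,.0655,0)
im=vision.camera('wrist'); cv2.imwrite('pics/w7.png',im)
```

```text
stand xy [-0.1148  0.02  ] z 0.1446 rpy [-3.142e+00 -2.000e-03 -1.340e-01] F [ 0.  -0.7 -0.3] T [-0.01 -0.02  0.  ] gap 0.0423 t 17.325
turn [-0.    -0.012  0.   ] shift [0.0011 0.0004 0.0792] j [-0.27  0.16  1.9   0.    1.07  1.43]
```

View pics/w7.png

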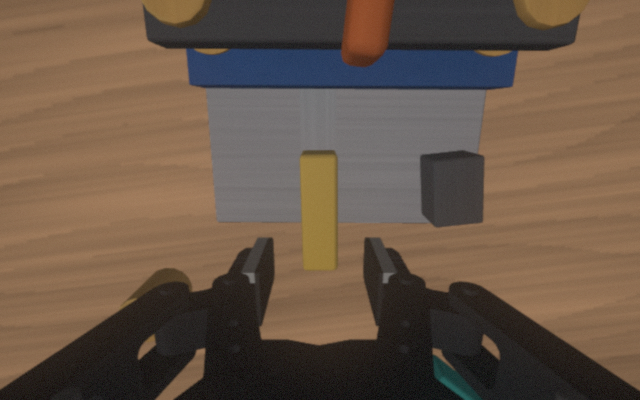

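The handle is centred between the jaws at u ≈ 320, the block at (455,190) stays clear of the right finger, and the blade goes straight under the plate.

Request:
apply_moves(deltas=[0, 0, 0, 0.001, 0.0004, 0.03, 0, 0, 0, 0, 0.001, 0.0004, 0.055, 0, 0, 0, 0, 0.001, 0.0004, 0.07, 0, 0, 0, 0, 0.001, 0.0004, 0.075, 0, 0, 0, 0, 0.001, 0.0004, 0.075, 0])

```text
time: 18.0
tcp_pos: [0.5383, -0.0787, 0.0724]
orientation: [3.141, -0.004, -0.134]
ft_force: [0.8, -0.1, 0.4]
finger_gap: 0.0426
```

```bash
python3 -c "
from h import *
tostand(); plans(-.1136,.0196,.0655,0)"
```

```text
stand xy [-0.1116  0.0193] z 0.0724 rpy [ 3.141 -0.004 -0.134] F [ 0.8 -0.1  0.4] T [0.03 0.02 0.01] gap 0.0426 t 18.0
turn [ 0.004 -0.031 -0.003] shift [-0.0021 -0.0003  0.0069] j [-0.27  0.28  1.93  0.    0.93  1.43]
```

Request:
apply_moves(deltas=[0, -0.03, 0, -0.002, 0, 0.004, 0, 0, -0.03, 0, -0.002, 0, 0.0065, 0, 0, -0.03, 0, -0.002, 0, 0.0065, -0.3, 0, -0.03, 0, -0.002, 0, 0.0065, -0.8, 0, -0.03, 0, -0.002, 0, 0.0065, -1], grip_force=60)

```text
time: 18.62
tcp_pos: [0.5359, -0.078, 0.0658]
orientation: [3.141, 0.001, -0.133]
ft_force: [-0.8, 1.6, 3.1]
finger_gap: 0.0226
```

Request:
apply_moves(deltas=[0, 0, 0, 0, 0, 0, -1, 0, 0, 0, 0, 0, 0, -1, 0, 0, 0, 0, 0, 0, -1, 0, 0, 0, 0, 0, 0, -1, 0, 0, 0, 0, 0, 0, -1])

```text
time: 19.25
tcp_pos: [0.5359, -0.078, 0.0658]
orientation: [3.142, 0.001, -0.134]
ft_force: [-2.9, 3.2, 6.0]
finger_gap: 0.0231
```

```bash
python3 -c "
from h import *
tostand()"
```

```text
stand xy [-0.114   0.0196] z 0.0658 rpy [ 3.142e+00  1.000e-03 -1.340e-01] F [-2.9  3.2  6. ] T [0.61 0.21 0.51] gap 0.0231 t 19.25
```

Request:
apply_moves(deltas=[0, 0, 0, -0.001, 0, 0, -1, 0, 0, 0, -0.0022, 0, 0, -1, 0, 0, 0, -0.0034, 0, 0, -1, 0, 0, 0, -0.0046, 0, 0, -1, 0, 0, 0, -0.006, 0, 0, -1])

```text
time: 19.88
tcp_pos: [0.534, -0.0782, 0.0659]
orientation: [3.141, -0.01, -0.136]
ft_force: [11.4, 1.6, -6.5]
finger_gap: 0.0229
```

```bash
python3 -c "
from h import *
tostand()"
```

```text
stand xy [-0.1159  0.0191] z 0.0659 rpy [ 3.141 -0.01  -0.136] F [11.4  1.6 -6.5] T [ 0.28 -1.21  0.26] gap 0.0229 t 19.875
```

The blade drags at about 11 to 14 N, inside the 3 to 20 N band. I'll draw it out smoothly with a slight pitch correction.

Request:
apply_moves(deltas=[0, -0.03, 0, -0.006, 0, 0.0003, -1, 0, -0.05, 0, -0.014, 0, 0.0005, -1, 0, -0.05, 0, -0.023, 0, 0.0005, -1, 0, -0.05, 0, -0.032, 0, 0.0005, -1, 0, -0.05, 0, -0.042, 0, 0.0005, -1])

```text
time: 20.5
tcp_pos: [0.4931, -0.0738, 0.066]
orientation: [3.139, -0.005, -0.137]
ft_force: [11.4, -1.1, -6.3]
finger_gap: 0.023
```

```bash
python3 -c "
from h import *
tostand()"
```

```text
stand xy [-0.157   0.0181] z 0.066 rpy [ 3.139 -0.005 -0.137] F [11.4 -1.1 -6.3] T [-0.12 -1.42 -0.01] gap 0.023 t 20.5
```

Request:
apply_moves(deltas=[0, -0.02, 0, -0.012, 0, 0.0003, -1, 0, -0.02, 0, -0.024, 0, 0.0005, -1, 0, -0.02, 0, -0.036, 0, 0.0005, -1, 0, -0.02, 0, -0.048, 0, 0.0005, -1, 0, -0.02, 0, -0.06, 0, 0.0005, -1])

```text
time: 21.12
tcp_pos: [0.4298, -0.0646, 0.0656]
orientation: [3.14, 0.007, -0.136]
ft_force: [1.9, -0.6, 2.5]
finger_gap: 0.023
```

Run:
```python
from h import *
tostand()
im=vision.camera('scene'); cv2.imwrite('pics/s3.png',cv2.resize(im[140:260,190:350],None,fx=5,fy=5,interpolation=cv2.INTER_CUBIC))
```

```text
stand xy [-0.221   0.0187] z 0.0656 rpy [ 3.14   0.007 -0.136] F [ 1.9 -0.6  2.5] T [-0.13 -0.84 -0.  ] gap 0.023 t 21.125
```

View pics/s3.png

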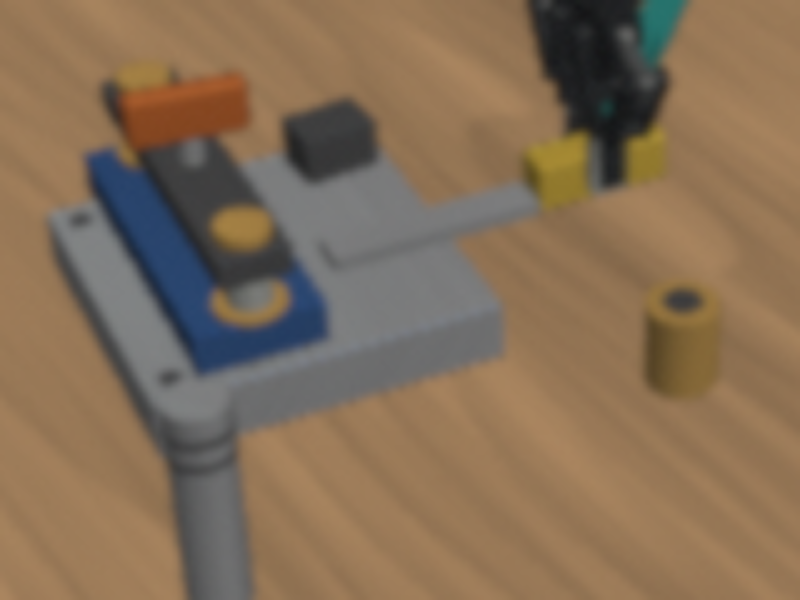

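The blade is out in front of the plate, with its tip at (330,255) in the crop and still held. The plate is down and the block and bush are undisturbed. I'll lift it and carry it back to its old free spot.

Request:
apply_moves(deltas=[0, 0.03, 0, 0, 0, -0.03, -1, 0, 0.05, 0, 0, -0.005, -0.056, -1, 0, 0.05, 0.1, 0.004, -0.06, -0.056, -1, 0, 0.05, 0.19, 0.008, -0.12, -0.056, -1, 0, 0.05, 0.19, 0.011, -0.175, -0.056, -1], grip_force=80)

```text
time: 21.8
tcp_pos: [0.4613, 0.1092, 0.1192]
orientation: [3.139, 0.009, -0.162]
ft_force: [0.1, -0.4, -3.1]
finger_gap: 0.0222
```

```bash
python3 -c "
from h import *
tostand(); plan([.4795,.186,.06],-.162)"
```

```text
stand xy [-0.213   0.1952] z 0.1192 rpy [ 3.139  0.009 -0.162] F [ 0.1 -0.4 -3.1] T [-0.02  0.04 -0.01] gap 0.0222 t 21.8
turn [0.018 0.061 0.001] shift [ 0.0061 -0.0789  0.059 ] j [ 0.08  0.07  2.06 -0.    1.02  1.82]
```

Request:
apply_moves(deltas=[0, 0.03, 0, 0.003, -0.04, 0, -1, 0.02, 0.06, 0, 0.006, -0.075, 0.005, -1, 0.02, 0.06, 0, 0.006, -0.079, 0.03, -1, 0.02, 0.06, 0, 0.006, -0.079, 0.055, -1, 0.02, 0.06, 0, 0.006, -0.079, 0.065, -1])

```text
time: 22.42
tcp_pos: [0.4781, 0.1841, 0.0524]
orientation: [3.14, 0.003, -0.161]
ft_force: [0.6, 0.3, -2.9]
finger_gap: 0.0223
```

```bash
python3 -c "
from h import *
tostand(); plan([.4795,.186,.0325],-.162)"
```

```text
stand xy [-0.2064  0.2717] z 0.0524 rpy [ 3.14e+00  3.00e-03 -1.61e-01] F [ 0.6  0.3 -2.9] T [ 0.01  0.08 -0.  ] gap 0.0223 t 22.425
turn [0.011 0.024 0.008] shift [ 0.0012 -0.0021  0.0199] j [ 0.23  0.26  2.   -0.    0.89  1.96]
```

Request:
apply_moves(deltas=[0.01, 0.02, 0, 0, 0, 0.008, -1, 0.01, 0.02, 0, 0, 0, 0.014, -1, 0.01, 0.02, 0, 0, 0, 0.018, -1, 0.01, 0.02, 0, 0, 0, 0.02, -1, 0.01, 0.02, 0, 0, 0, 0.02, -1])

```text
time: 23.05
tcp_pos: [0.4824, 0.1851, 0.0359]
orientation: [-3.138, -0.008, -0.161]
ft_force: [0.3, -0.0, -2.4]
finger_gap: 0.0222
```

```bash
python3 -c "
from h import *
tostand(); plan([.4795,.186,.0305],-.162)"
```

```text
stand xy [-0.2022  0.2732] z 0.0359 rpy [-3.138 -0.008 -0.161] F [ 0.3 -0.  -2.4] T [0.01 0.11 0.  ] gap 0.0222 t 23.05
turn [-0.027 -0.057  0.006] shift [-0.0031 -0.0004  0.0054] j [0.23 0.29 2.   0.   0.84 1.96]
```

Request:
apply_moves(deltas=[-0.03, -0.06, 0, -0.002, 0, 0.002, -1, -0.03, -0.06, 0, -0.003, 0, 0.0035, -1, -0.03, -0.06, 0, -0.003, 0, 0.0047, -1, -0.03, -0.06, 0, -0.003, 0, 0.0052, -1, -0.03, -0.06, 0, -0.003, 0, 0.0054, -1])

```text
time: 23.68
tcp_pos: [0.4792, 0.1856, 0.0309]
orientation: [3.141, 0.002, -0.161]
ft_force: [-2.3, -0.3, 6.3]
finger_gap: 0.0224
```

```bash
python3 -c "
from h import *
tostand()"
```

```text
stand xy [-0.2054  0.2733] z 0.0309 rpy [ 3.141e+00  2.000e-03 -1.610e-01] F [-2.3 -0.3  6.3] T [-0.05  0.86  0.1 ] gap 0.0224 t 23.675
```

Contact with the bench (6 N). I'll release and retreat upward.

Request:
apply_moves(deltas=[0, 0, 0, 0, 0, -0.0005, 0.2, 0, 0, 0, 0, 0, -0.0005, 0.2, 0, 0, 0, 0, 0, -0.0005, 0.2, 0, 0, 0, 0, 0, -0.03, 0.2, 0, 0, 0, 0, 0, -0.08, 0.2])

```text
time: 24.3
tcp_pos: [0.4774, 0.1851, 0.1089]
orientation: [3.139, 0.006, -0.161]
ft_force: [0.1, 0.9, -0.1]
finger_gap: 0.0517
```

Request:
apply_moves(deltas=[0, 0, 0, -0.02, 0, -0.05, 0.2, 0, 0, 0, -0.04, 0, -0.1, 0.2, 0, 0, 0, -0.05, 0, -0.15, 0.2, 0, 0, 0, -0.05, 0, -0.18, 0.2, 0, 0, 0, -0.05, 0, -0.18, 0.2])

```text
time: 24.92
tcp_pos: [0.4319, 0.1943, 0.2937]
orientation: [-3.139, -0.006, -0.161]
ft_force: [0.3, 0.1, 0.1]
finger_gap: 0.0513
```

Run:
```python
from h import *
tostand()
im=vision.camera('wrist'); sc=vision.camera('scene'); cv2.imwrite('pics/fin.png',np.hstack([cv2.resize(im,(400,250),interpolation=cv2.INTER_AREA),cv2.resize(sc[140:265,190:390],(400,250),interpolation=cv2.INTER_CUBIC)]))
for t in ['red_blade','bush','pillar','block','yellow_blade']:
    print(t,[np.round(d['centre'],3) for d in spotter.boxes_of(t,'scene')[:1]])
```

```text
stand xy [-0.2534  0.2756] z 0.2937 rpy [-3.139 -0.006 -0.161] F [0.3 0.1 0.1] T [-0.01 -0.04 -0.02] gap 0.0513 t 24.925
red_blade [array([0.502, 0.332, 0.002])]
bush [array([0.469, 0.077, 0.033])]
pillar [array([0.744, 0.092, 0.076])]
block [array([0.52 , 0.182, 0.007])]
yellow_blade [array([ 0.316, -0.193,  0.012])]
```

View pics/fin.png

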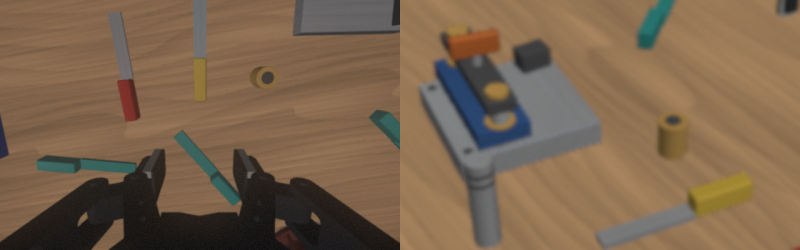

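The final view shows the yellow blade flat on the bench, the plate down, the bystanders in place and the gripper clear, so I'm handing in.

```bash
python3 -c "
from h import *
print(env.finish_job())"
```

```text
the job is handed in; nothing more can be done
None
```

The yellow blade went under the plate, the knob was set so it nips, and the blade is back flat on the bench. I handed the job in at about 25 s of robot time, and the simulator gave no verdict.

**Insertion:** The tip ended about 45 mm past the knob axis and showed behind the plate in the scene view.

**Knob:** I turned it clockwise from about 1.04 to about 3.25 rad, which means a gap of about 7.25 mm. The angle from the wing in the picture agreed with the tool yaw. It assumes the wing lies along the stand's x axis at angle 0; that fits the starting gap, but I did not check it on its own.

**Drag:** Drawing the blade out took about 11 N along the blade, inside the 3 to 20 N band. I did not measure the gap again after the blade was out.

**Laying down:** I lowered the blade until it touched the bench at about 6 N, then released it. The last picture shows it lying flat, with the gripper well clear and reading no contact force.

**Bystanders:** The red blade, bush and pillar came out within about 4 mm of where they started. For the block and the yellow blade, the last network check reported the wrong things (the block's position was the yellow blade's, and the yellow blade's was a turquoise look-alike). For those two I relied on the picture, where the block looks unmoved.

**Arm accuracy:** Some moves ended up to 9 mm off the commanded pose. I corrected each from the measured pose before gripping.

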